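Rack two jars and crack open the drying pot

ROBOT

A 6-joint arm with a two-finger parallel gripper is mounted at the origin on the work surface. World frame = base frame: x ahead of the robot, y to its left, z up, the work surface at z = 0. Lengths are in m, angles in degrees, forces in N, time in s.
With the tool pointing down it reaches from about 0.4 to 0.825 m from the base axis. Payload 7 kg.
Tool frame: the origin (TCP) lies at the very end of the fingers, on their centre line; the grasp point (between the pads) lies 19 mm behind it; x points along the fingers, z is the direction in which the jaws open and shut, and the axes are right-handed (so a half turn about x gives the same grasp; the last joint's range is limited). The gripper opens to 88 mm and grips with 3 to 60 N. Pads are 19 mm wide; open, the fingers measure 130 mm over their backs; the gripper's body (78 mm by 193 mm) begins 47 mm behind the grasp point.
Start: joints at [85.835, 20.546, 0.682, 0, -70.136, -16.507], TCP at [0.238, 0.632, 0.227] pointing down, gripper open.
Joint ranges: [-176.03, 176.03], [-82.01, 121.73], [-58.28, 71.71], [-173.87, 95.51], [-174.79, -0.11], [-173.66, 173.66]. Speed limits (degrees/s): [136.94, 136.94, 172.46, 180, 180, 180].

INTERFACE

Orientations are given as [roll, pitch, yaw] about the fixed x, y, z axes, in that order (R = Rz(yaw) Ry(pitch) Rx(roll)).
In Python, from plant import * gives the robot as it stands.
- The arm moves only by the tool arm_command, never from a script. Its argument "commands" is one flat list of numbers, 5 for each row, row after row: the shift along the tool's x, y, z in mm, then the turn about the tool's x in degrees, then the opening in per cent of the stroke, from 0 (shut) to 100 (fully open). A call has 1 to 5 rows; each row shifts and turns the pose as measured when the row begins, along the tool's axes as they then stand; what a row does not reach is not made up. A row lasts 1/8 s, in which the tool goes at most 62.5 mm and 10.7 degrees, less where a joint would pass 70% of its speed; a pose out of reach is approached as far as the arm can. A call is refused whole if a number of a shift passes 62.5 or a number of a turn 10.7, either way. A call with a gripper value outside its range is refused whole. The fingers move at their own pace and stop on an object; the grip force is fixed at half the most. Time passes only in rows, so rows that do not move let the fingers close. It gives the time, the measured TCP pose, the force and the opening at its end, in the units of the state.
- get_obs(): the state, without advancing time (a new reading comes with each control period).
- snapshot(name): name is "scene" or "side" or "wrist"; returns a dict with "frame" (400x640x3 uint8, blue, green, red), "fov_y" (degrees; the focal length in pixels is half the picture's height over the tangent of half this angle, whatever the lens; pixels are square), "cx", "cy" (the principal point, pixels), "dist" ([k1, k2, p1, p2, k3] as OpenCV has them; the pictures are not rectified), "world_to_cam" (4x4, takes a point from world to camera coordinates). Camera axes: x right, y up, looking along -z (the intrinsics and any distortion apply to the point x, -y, -z); pixel columns grow to the right and rows downward; lengths in m; the calibration is good to about 2 mm. A picture is of the moment at which its call begins. There is no depth.
- close_job(): hands the job in, once; it reports no verdict.
The state is a dict: "clock": time; "joint_pos": joint angles; "qvel": joint speeds; "tau": joint torques, N m; "tool_pos": TCP position; "orientation": TCP orientation; "force": force on the tool from outside, world axes, zero at the start; "moment": the same for the moment, N m; "opening": finger opening in m.
Only numpy, scipy, OpenCV 4.12 (cv2) and the standard library are available. Lean on these libraries where they do the work, as an engineer would, in place of code of your own. Each camera call takes 0.05 s, during which the arm holds its last target. There are 200 camera calls.

TASK

Get the next batch ready for drying: set the two amber jars upright on the floor of the two empty cells of the wooden crate, one per cell, without dropping them. Then pull the drying pot's blue lid straight up by its knob until its sticky seal lets go, and hold it slightly open, level above the mouth and clear of the pot with a gap of about 2 cm, never snatching it right away; finish while still holding it there. Leave the other jars where they stand.

Things in the scene. Friction and masses are not known exactly. Their poses are not given: they have to be found in the camera images.
- amber1_mid (a point): first amber jar with a black cap, 44 mm in diameter and 95 mm tall (straight-sided, the top 27 mm being the cap), mass about 0.13 kg, standing upright; this point is its centre, 47.5 mm above its foot, z up its axis
- amber2_mid (a point): second amber jar, the same as the first: 44 mm in diameter and 95 mm tall (straight-sided, the top 27 mm being the cap), mass about 0.13 kg, standing upright; this point is its centre, 47.5 mm above its foot, z up its axis
- green_mid (a point): green jar with a white cap, to be left alone; same shape: 44 mm in diameter and 95 mm tall (straight-sided, the top 27 mm being the cap), mass about 0.13 kg, standing upright; this point is its centre, 47.5 mm above its foot, z up its axis
- tin_mid (a point): pale aluminium canister with a paper label, to be left alone; same shape: 44 mm in diameter and 95 mm tall (straight-sided, the top 27 mm being the cap), mass about 0.13 kg, standing upright; this point is its centre, 47.5 mm above its foot, z up its axis
- resident_mid (a point): pale grey-white jar with a red cap that already fills the third cell (cell 2) of the crate, to be left alone; same shape: 44 mm in diameter and 95 mm tall (straight-sided, the top 27 mm being the cap), mass about 0.13 kg, standing upright; this point is its centre, 47.5 mm above its foot, z up its axis
- crate: open wooden crate fixed to the bench, 74 (x) x 206 (y) x 50 mm high, with three cells in a row along its y, each 66 (x) x 63 (y) mm inside; walls, dividers and floor 4 mm thick; origin at the centre of its underside
- cell0 (a point): centre of the floor of the empty end cell (on the crate's -y end), 4 mm above the bench; axes as the crate's; the cell's wall tops are 46 mm above this point
- cell1 (a point): centre of the floor of the empty middle cell, otherwise as cell0
- drybox: drying pot (desiccator) fixed to the bench: round white vessel, 170 mm in diameter, 90 mm high without its lid; origin at the centre of its underside
- box_rim (a point): centre of the pot's mouth, level with its rim, 90 mm above the bench
- lid_knob (a point): centre of the head of the lid's black knob, where to grip it: the head is 38 mm in diameter and 22 mm high, on a stem 26 mm in diameter; with the lid shut it is 131 mm above the bench; this point is 29 mm above the lid's top face (18 mm clear under the head) and 41 mm above point lid_foot; z up
- lid_foot (a point): centre of the underside of the lid's disc, which rests on the rim when shut (its height over box_rim is the gap). The blue lid is loose, 178 mm in diameter, 12 mm thick, about 0.35 kg, with a plug 12 mm deep beneath it. The seal sticks: a straight upward pull must pass a peak of about 16 N (weight included) 2 to 3 mm up, has let go by 7 mm, and from there only the lid's weight (about 3.5 N) is left; z up
Things that resemble listed ones, but are neither listed nor needed, are in the scene too. Leave any pink look-alike of the part that bears amber1_mid alone. What is shaped like the part that bears amber2_mid but purple is not meant.

How it is judged:
By the outcome, as a careful person would: the job done as asked, in the order asked, and still so for the second after the job is handed in, while the arm keeps its last pose, push and grip.
It also fails if it takes over 64 s, if anything falls off the work surface, if the arm or the gripper's body presses on something with over 40 N, if the wrist force passes 120 N, or if a joint passes its speed limit or range.

## Working session

There is one attempt and no reset: what is moved stays moved. The work goes in short steps, Python scripts to look and compute and a tool call to move; the robot and the scene stay as the last step left them, time stands still between calls to the robot, and variables do not carry over. Pictures are saved under pics/ and viewed, about 8 in all and at most 12, crops included, and the job is handed in when it is done.

Besides the shell and the picture viewer there is one more tool, called by a JSON object that holds its "op" and its "data", one argument or row to a line. arm_command: Moves the arm, as the interface text tells. Its arguments: {"type":"object","properties":{"commands":{"type":"array"}},"required":["commands"]}

```bash
mkdir -p pics; ls; cat > h.py <<'E'
from plant import *
import numpy as np, cv2
def snap(n):
    s=snapshot(n); f=200/np.tan(np.radians(s["fov_y"]/2))
    s["K"]=np.array([[f,0,s["cx"]],[0,f,s["cy"]],[0,0,1]]); s["D"]=np.array(s["dist"],float)
    s["T"]=np.array(s["world_to_cam"]); return s
def ray(s,uv):
    p=cv2.undistortPoints(np.array([[uv]],float),s["K"],s["D"])[0,0]
    R=s["T"][:3,:3]; c=-R.T@s["T"][:3,3]; return c,R.T@np.array([p[0],-p[1],-1])
def onz(s,uv,z):
    c,d=ray(s,uv); return c+d*(z-c[2])/d[2]
def proj(s,P):
    P=np.atleast_2d(P); q=P@s["T"][:3,:3].T+s["T"][:3,3]; q=q*[1,-1,-1]
    return cv2.projectPoints(q,np.zeros(3),np.zeros(3),s["K"],s["D"])[0][:,0]
E
python3 - <<'E'
from h import *
print(get_obs())
for n in ("scene","side"):
    s=snap(n); cv2.imwrite(f"pics/{n}0.png",s["frame"]); np.save(f"{n}0.npy",s,allow_pickle=True)
    R=s["T"][:3,:3]; print(n,-R.T@s["T"][:3,3],s["fov_y"],s["D"])
E
```

```text
pics
{'clock': 0.0, 'joint_pos': array([ 8.58361668e+01,  2.05911858e+01,  6.32244851e-01, -2.00494599e-02,
       -7.01368255e+01, -1.65079635e+01]), 'qvel': array([-0.04662721,  0.07639087,  0.06146622, -0.0615275 ,  0.01858762,
        0.01766402]), 'tau': array([ 9.36799697e-04, -5.82712841e+01,  2.93050790e+01,  6.99706122e+00,
        7.13090019e-03, -1.48838835e-04]), 'tool_pos': array([0.23812432, 0.63105733, 0.22561413]), 'orientation': array([   5.37546865,   89.90239591, -105.30315612]), 'force': array([-0.66369722, -0.73224259,  0.47162019]), 'moment': array([-0.02189383,  0.05486011, -0.02350235]), 'opening': 0.08806594214276771}
scene [ 1.47493838 -0.38786857  0.813568  ] 45.25935738457328 [-0.06868956  0.          0.          0.          0.        ]
side [ 0.17163894 -0.71945156  0.72957304] 44.37156179180564 [-0.08575174  0.          0.          0.          0.        ]
```

View pics/scene0.png

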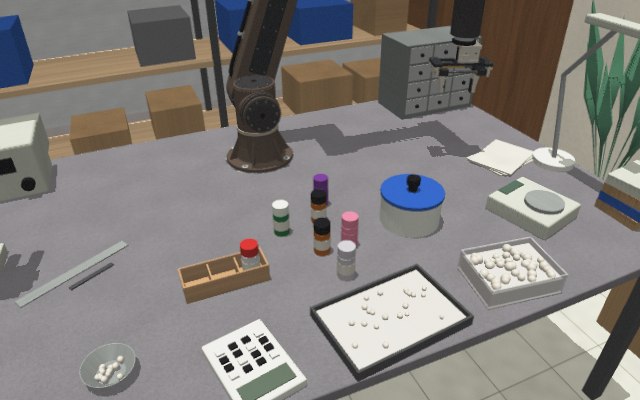

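View pics/side0.png

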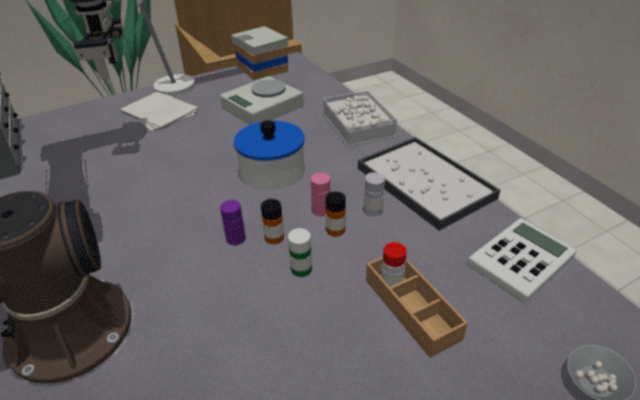

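The scene view shows black-capped amber jars at about (318,207) and (321,237), with a purple look-alike at (320,188), pink at (349,228), tin at (346,258), green at (280,218), the crate at (224,275) and the lid at (412,195). In the side view the ambers are at about (272,221) and (335,213), purple at (233,222) and pink at (320,194). The two brown-orange bodies with black caps fit the description. I'll confirm them in an enlarged crop while measuring.

```bash
cat > m.py <<'E'
from h import *
from scipy.optimize import least_squares
def blob(s,box,fn):
    x0,y0,x1,y1=box; f=s["frame"][y0:y1,x0:x1]; h=cv2.cvtColor(f,cv2.COLOR_BGR2HSV).astype(int)
    m=fn(h[...,0],h[...,1],h[...,2]).astype(np.uint8)
    n,l,st,c=cv2.connectedComponentsWithStats(m); k=1+np.argmax(st[1:,4])
    pts=cv2.convexHull(cv2.findContours((l==k).astype(np.uint8),0,2)[0][0])
    M=cv2.moments(pts); return np.array([M["m10"]/M["m00"]+x0,M["m01"]/M["m00"]+y0]),st[k,4],l==k
def tri(obs):
    A=[];b=[]
    for s,uv in obs:
        c,d=ray(s,uv); d/=np.linalg.norm(d); P=np.eye(3)-np.outer(d,d); A.append(P); b.append(P@c)
    return np.linalg.lstsq(np.vstack(A),np.hstack(b),rcond=None)[0]
dark=lambda h,s,v:v<45
blue=lambda h,s,v:(h>100)&(h<122)&(s>170)&(v>80)
red=lambda h,s,v:((h<8)|(h>172))&(s>170)&(v>80)
wood=lambda h,s,v:(h>8)&(h<22)&(s>90)&(v>60)
pink=lambda h,s,v:(h>160)&(h<178)&(s>60)&(v>90)
E
cat > a.py <<'E'
from m import *
S={n:np.load(f"{n}0.npy",allow_pickle=True).item() for n in("scene","side")}
J={"A(back)":((308,188,330,206),(260,198,285,216),dark,.0815),"B(front)":((311,216,333,234),(324,191,348,208),dark,.0815),
"res":((238,238,262,258),(380,242,410,262),red,.0815),"knob":((402,170,426,188),(256,118,280,137),dark,.131),"lid":((375,170,450,220),(230,118,310,165),blue,.096)}
for k,(a,b,fn,z) in J.items():
    ua=blob(S["scene"],a,fn); ub=blob(S["side"],b,fn)
    print(k,ua[0].round(1),ua[1],ub[0].round(1),ub[1],"z-plane",onz(S["scene"],ua[0],z).round(4),onz(S["side"],ub[0],z).round(4),"tri",tri([(S["scene"],ua[0]),(S["side"],ub[0])]).round(4))
for n,box in(("scene",(170,240,280,305)),("side",(355,250,475,360))):
    uv,ar,m=blob(S[n],box,wood); h=cv2.findContours(m.astype(np.uint8),0,2)[0][0]
    ap=cv2.approxPolyDP(cv2.convexHull(h),3,True)[:,0]+box[:2]
    for p in ap: print(n,p,"z=.05",onz(S[n],p,.05)[:2].round(4),"z=0",onz(S[n],p,0)[:2].round(4))
a=cv2.resize(S["scene"]["frame"][160:310,170:370],None,fx=4,fy=4)[:, :]
b=cv2.resize(S["side"]["frame"][185:355,215:475],None,fx=3,fy=3)
c=np.zeros((600,800,3),np.uint8); a2=cv2.resize(a,(400,300),interpolation=cv2.INTER_AREA)
c[:300,:400]=a2; c[:300,400:]=cv2.resize(S["scene"]["frame"][165:240,360:460],(400,300)); c[300:,:]=cv2.resize(S["side"]["frame"][185:285,215:482],(800,300)); cv2.imwrite("pics/crop1.png",c)
E
python3 a.py
```

```text
A(back) [318.1 196.6] 185 [270.8 207.7] 284 z-plane [0.4434 0.0396 0.0815] [0.4447 0.0445 0.0815] tri [0.4439 0.0403 0.0831]
B(front) [321.6 225.7] 227 [335. 200.] 274 z-plane [ 0.5716 -0.0046  0.0815] [5.749e-01 2.000e-04 8.150e-02] tri [ 0.5731 -0.0044  0.0839]
res [248.5 247.6] 264 [394.1 252.3] 386 z-plane [ 0.5828 -0.2006  0.0815] [ 0.5932 -0.1935  0.0815] tri [ 0.589  -0.2006  0.0878]
knob [413.4 181. ] 139 [267.8 128.3] 170 z-plane [0.5455 0.2792 0.131 ] [0.5412 0.2744 0.131 ] tri [0.5431 0.2805 0.1284]
lid [412.3 191.9] 1584 [268.7 140.1] 1901 z-plane [0.5461 0.2796 0.096 ] [0.5414 0.2772 0.096 ] tri [0.543  0.2817 0.0934]
scene [260 249] z=.05 [ 0.5611 -0.1677] z=0 [ 0.5013 -0.1533]
scene [267 263] z=.05 [ 0.6186 -0.1678] z=0 [ 0.5625 -0.1534]
scene [268 279] z=.05 [ 0.6729 -0.1829] z=0 [ 0.6204 -0.1695]
scene [187 302] z=.05 [ 0.6733 -0.3703] z=0 [ 0.6208 -0.3691]
scene [179 268] z=.05 [ 0.553  -0.3678] z=0 [ 0.4926 -0.3665]
side [368 263] z=.05 [ 0.5532 -0.1675] z=0 [ 0.5813 -0.1268]
side [382 257] z=.05 [ 0.5857 -0.1671] z=0 [ 0.6162 -0.1265]
side [406 260] z=.05 [ 0.6215 -0.197 ] z=0 [ 0.6546 -0.1586]
side [466 322] z=.05 [ 0.6232 -0.3697] z=0 [ 0.6564 -0.344 ]
side [462 338] z=.05 [ 0.5955 -0.3919] z=0 [ 0.6267 -0.3678]
side [430 356] z=.05 [ 0.5279 -0.3933] z=0 [ 0.5541 -0.3693]
side [368 282] z=.05 [ 0.5269 -0.209 ] z=0 [ 0.553  -0.1714]
```

View pics/crop1.png

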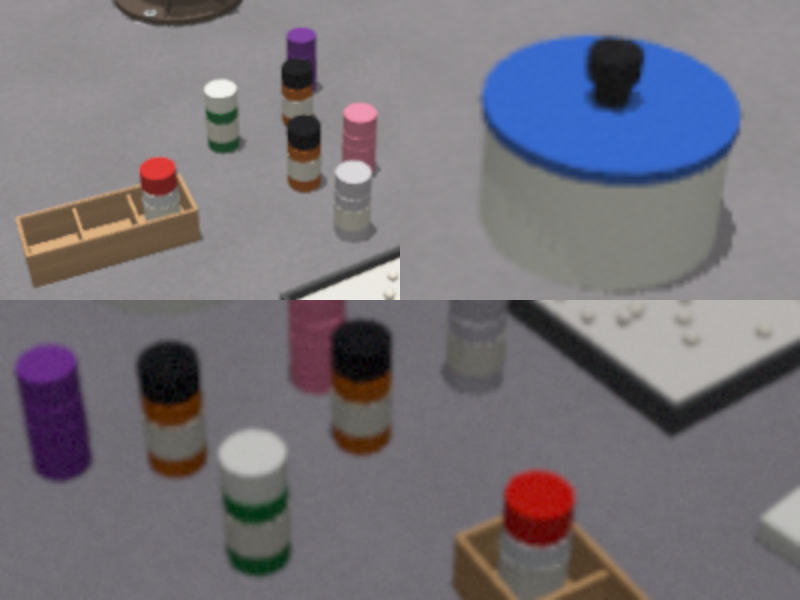

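The crop confirms both targets: brown-orange bodies with black caps, with the purple and pink look-alikes beside them. Next I'll measure the neighbours for finger clearance and work out the first moves.

```bash
cat > b.py <<'E'
from m import *
from scipy.spatial.transform import Rotation as Rn
S={n:np.load(f"{n}0.npy",allow_pickle=True).item() for n in("scene","side")}
S1={"purple":((306,172,332,194),(220,200,246,246),(.095)),"pink":((338,208,360,250),(308,172,334,218),.095)}
# cap top-face centres read off the crops (crop px -> image px), z=.095 (resident .099)
C={"purple":((320.5,179),(231.2,206.5)),"pink":((350,216),(321,180)),"tin":((347,246),(375,181)),"green":((281,206),(299.5,236)),"A":((319,193.5),(271.5,205)),"B":((322,223),(335.5,199))}
for k,(a,b) in C.items(): print(k,onz(S["scene"],a,.095)[:2].round(3),onz(S["side"],b,.095)[:2].round(3))
o=get_obs(); R=Rn.from_euler("xyz",o["orientation"],degrees=True).as_matrix(); print(R.round(3))
E
cat > go.py <<'E'
import sys
from h import *
from scipy.spatial.transform import Rotation as Rn
def go(x,y,z,jaw=None):
    o=get_obs(); R=Rn.from_euler("xyz",o["orientation"],degrees=True).as_matrix()
    d=np.array([x,y,z])-o["tool_pos"]; t=0
    if jaw is not None:
        a=np.degrees(np.arctan2(R[1,2],R[0,2])); t=(jaw-a+90)%180-90
        t=-t  # turn about tool x (down)
    print("pos",o["tool_pos"].round(4),"jaw",np.degrees(np.arctan2(R[1,2],R[0,2])).round(1),"shift mm",(R.T@d*1e3).round(1),"turn",round(t,1),"shift in axes after turn",((R@Rn.from_rotvec([t,0,0],degrees=True).as_matrix()).T@d*1e3).round(1),"q6",o["joint_pos"][5].round(1),"F",o["force"].round(1),"op",round(o["opening"],4),"t",o["clock"])
if __name__=="__main__": go(*map(float,sys.argv[1:]))
E
python3 b.py; python3 go.py .444 .041 .2 90;python3 go.py .444 .041 .2 0
```

```text
purple [0.38  0.074] [0.368 0.073]
pink [0.579 0.072] [0.575 0.063]
tin [0.686 0.012] [0.676 0.001]
green [ 0.465 -0.076] [ 0.452 -0.078]
A [0.449 0.04 ] [0.444 0.036]
B [ 0.578 -0.006] [ 0.569 -0.012]
[[-0.     0.936 -0.353]
 [-0.001 -0.353 -0.936]
 [-1.     0.     0.002]]
pos [0.2382 0.6311 0.2257] jaw -110.7 shift mm [ 26.5 401.  479.3] turn -20.7 shift in axes after turn [ 26.5 205.9 590.1] q6 -16.5 F [ 0.7 -0.8  0.6] op 0.0878 t 0.1
pos [0.2382 0.6311 0.2257] jaw -110.7 shift mm [ 26.5 401.  479.3] turn 69.3 shift in axes after turn [  26.5  590.1 -205.9] q6 -16.5 F [ 0.7 -0.8  0.6] op 0.0878 t 0.1
```

{"op": "arm_command", "data": {
  "commands": [0,33,40,0,100,0,33,40,0,100,0,33,40,0,100,0,33,40,0,100,0,33,40,0,100]
}}

```text
clock: 0.72
tool_pos: [0.3223, 0.3802, 0.2225]
orientation: [7.1, 89.6, -103.4]
force: [1.2, -0.0, 0.9]
opening: 0.0878
```

{"op": "arm_command", "data": {
  "commands": [0,33,40,0,100,0,33,40,0,100,0,33,40,0,100,0,33,40,0,100,0,33,40,0,100]
}}

```text
clock: 1.35
tool_pos: [0.4075, 0.1263, 0.2239]
orientation: [6.7, 89.6, -103.7]
force: [0.9, 0.5, -0.4]
opening: 0.0873
```

```bash
python3 go.py .444 .041 .2
```

```text
pos [0.4075 0.1263 0.2239] jaw -110.3 shift mm [24.4 63.8 67.1] turn 0 shift in axes after turn [24.4 63.8 67.1] q6 25.4 F [ 0.9  0.5 -0.4] op 0.0873 t 1.35
```

{"op": "arm_command", "data": {
  "commands": [0,34,36,0,100,0,30,32,0,100,0,0,0,0,100]
}}

```text
clock: 1.72
tool_pos: [0.4443, 0.0343, 0.2242]
orientation: [4.0, 89.6, -106.6]
force: [0.4, 0.4, 0.1]
opening: 0.0876
```

```bash
python3 go.py .444 .041 .07
python3 - <<'E'
from h import *
s=snap("wrist"); cv2.imwrite("pics/w1.png",s["frame"]); np.save("w1.npy",s,allow_pickle=True)
for P in [(.444,.041,.095),(.573,-.004,.095)]: print(proj(s,P).round(0))
E
```

```text
pos [0.4443 0.0343 0.2242] jaw -110.6 shift mm [154.2  -2.7  -7.3] turn 0 shift in axes after turn [154.2  -2.7  -7.3] q6 39.1 F [0.4 0.4 0.1] op 0.0876 t 1.725
[[312. 197.]]
[[307.  26.]]
```

View pics/w1.png

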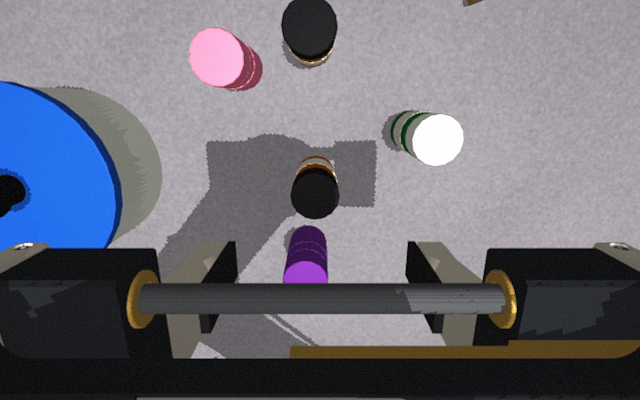

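Wrist view: A's black cap is at about (315,194), B's at (309,27), pink at (217,58), purple at (306,275) and green at (437,139). I'll measure the cap faces from here.

```bash
python3 - <<'E'
from m import *
s=np.load("w1.npy",allow_pickle=True).item()
for k,b in {"A":(285,160,345,222),"B":(278,0,342,68)}.items():
    uv,a,m=blob(s,b,lambda h,S,v:v<50); ys,xs=np.where(m)
    (c,r)=cv2.minEnclosingCircle(np.c_[xs,ys].astype(np.float32)); c=np.array(c)+b[:2]
    print(k,uv.round(1),a,c,r,onz(s,uv,.095).round(4),onz(s,uv,.09).round(4))
for k,uv in {"green":(438,139),"pink":(217,58)}.items(): print(k,onz(s,uv,.095).round(3))
E
python3 go.py .444 .041 .07
```

```text
A [314.5 193.1] 1929 [314.5        192.83333206] 25.435203552246094 [0.4463 0.0382 0.095 ] [0.445  0.0388 0.09  ]
B [309.1  27.8] 2674 [308.5         27.75862122] 31.436920166015625 [ 0.571 -0.005  0.095] [ 0.5719 -0.0052  0.09  ]
green [ 0.454 -0.076  0.095]
pink [0.576 0.071 0.095]
pos [0.444  0.0353 0.2242] jaw -110.5 shift mm [154.2  -2.   -6.4] turn 0 shift in axes after turn [154.2  -2.   -6.4] q6 39.0 F [-0.3  0.4 -1.3] op 0.0875 t 1.775
```

{"op": "arm_command", "data": {
  "commands": [40,0,-2,0,100,45,0,-2,0,100,45,0,0,0,100,25,0,0,0,100,0,0,0,0,100]
}}

```text
clock: 2.4
tool_pos: [0.4449, 0.0427, 0.0662]
orientation: [32.2, 89.7, -78.1]
force: [1.0, 0.5, 0.6]
opening: 0.0874
```

```bash
python3 go.py .445 .039 .051
```

```text
pos [0.4449 0.0427 0.0662] jaw -110.3 shift mm [15.2  1.4  3.4] turn 0 shift in axes after turn [15.2  1.4  3.4] q6 38.3 F [1.  0.5 0.6] op 0.0874 t 2.4
```

{"op": "arm_command", "data": {
  "commands": [12,1,3,0,100,3,0,0,0,100,0,0,0,0,0,0,0,0,0,0,0,0,0,0,0]
}}

```text
clock: 3.02
tool_pos: [0.4469, 0.0414, 0.0536]
orientation: [94.2, 89.6, -16.0]
force: [0.1, -0.8, -0.2]
opening: 0.0633
```

{"op": "arm_command", "data": {
  "commands": [0,0,0,0,0,0,0,0,0,0]
}}

```text
clock: 3.28
tool_pos: [0.447, 0.0413, 0.054]
orientation: [96.8, 89.6, -13.4]
force: [0.1, 0.5, -1.8]
opening: 0.0436
```

{"op": "arm_command", "data": {
  "commands": [-25,0,0,0,0,-40,0,0,0,0,-45,0,0,0,0,-30,0,0,10,0,0,0,0,10,0]
}}

```text
clock: 3.9
tool_pos: [0.4446, 0.0409, 0.1972]
orientation: [86.9, 89.8, -43.9]
force: [-0.2, -0.6, -1.7]
opening: 0.0434
```

{"op": "arm_command", "data": {
  "commands": [0,0,0,10,0,0,0,0,10,0,0,0,0,10,0,0,0,0,10,0,0,0,0,10,0]
}}

```text
clock: 4.53
tool_pos: [0.443, 0.0406, 0.1966]
orientation: [131.0, 89.9, -51.5]
force: [-0.4, 0.4, -0.9]
opening: 0.0438
```

```bash
python3 go.py .588 -.335 .18 0
```

```text
pos [0.443  0.0406 0.1966] jaw 177.5 shift mm [  17.6  368.8 -161.3] turn -2.5 shift in axes after turn [  17.6  375.6 -145. ] q6 -33.5 F [-0.4  0.4 -0.9] op 0.0438 t 4.525
```

{"op": "arm_command", "data": {
  "commands": [0,30,-12,-2,0,0,45,-18,0,0,0,45,-18,0,0,0,45,-18,0,0,0,45,-18,0,0]
}}

```text
clock: 5.15
tool_pos: [0.5247, -0.1739, 0.1963]
orientation: [165.8, 89.9, -14.6]
force: [1.4, 0.3, -1.0]
opening: 0.0436
```

{"op": "arm_command", "data": {
  "commands": [0,45,-18,0,0,0,45,-18,0,0,0,40,-14,0,0,0,20,-7,0,0,0,0,0,0,0]
}}

```text
clock: 5.78
tool_pos: [0.5808, -0.3324, 0.1917]
orientation: [-23.3, 89.7, 156.1]
force: [0.5, 0.8, -1.0]
opening: 0.0435
```

```bash
python3 go.py .588 -.335 .1 0
python3 - <<'E'
from h import *
for n in("wrist",):
    s=snap(n); 
    for y in(-.335,-.268,-.201):
        q=[(.588+a*.033,y+b*.0315,.05) for a,b in((-1,-1),(1,-1),(1,1),(-1,1))]
        cv2.polylines(s["frame"],[np.int32(proj(s,q).round())],True,(255,255,0),1)
    cv2.imwrite("pics/w2.png",s["frame"]); np.save("w2.npy",s,allow_pickle=True)
E
```

```text
pos [ 0.5808 -0.3324  0.1917] jaw 179.4 shift mm [91.6  2.7 -7.7] turn -0.6 shift in axes after turn [91.6  2.8 -7.7] q6 12.5 F [ 0.5  0.8 -1. ] op 0.0435 t 5.775
```

View pics/w2.png

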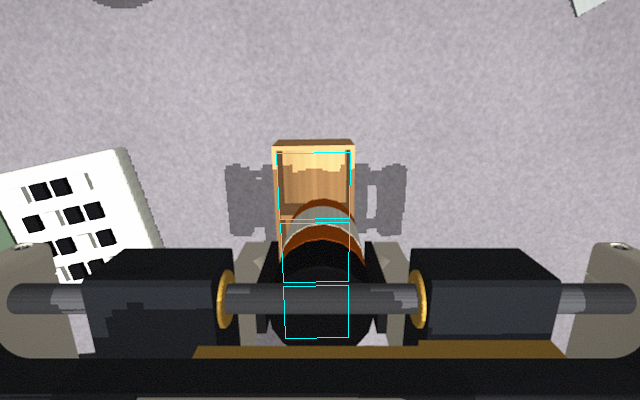

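{"op": "arm_command", "data": {
  "commands": [0,5,-7,0,0,30,0,0,0,0,35,0,0,0,0,0,0,0,0,0]
}}

```text
clock: 6.32
tool_pos: [0.5888, -0.3342, 0.1267]
orientation: [-34.9, 89.8, 144.6]
force: [-0.0, -1.7, -1.7]
opening: 0.0438
```

```bash
python3 go.py .588 -.337 .059 0
python3 - <<'E'
from h import *
for n in("scene",):
    s=snap(n); np.save("s2.npy",s,allow_pickle=True)
    cv2.imwrite("pics/s2.png",cv2.resize(s["frame"][190:320,150:310],None,fx=4.5,fy=4.5))
E
```

```text
pos [ 0.5888 -0.3342  0.1267] jaw 179.6 shift mm [67.7  2.9  0.5] turn -0.4 shift in axes after turn [67.7  2.9  0.6] q6 12.8 F [-0.  -1.7 -1.7] op 0.0438 t 6.325
```

View pics/s2.png

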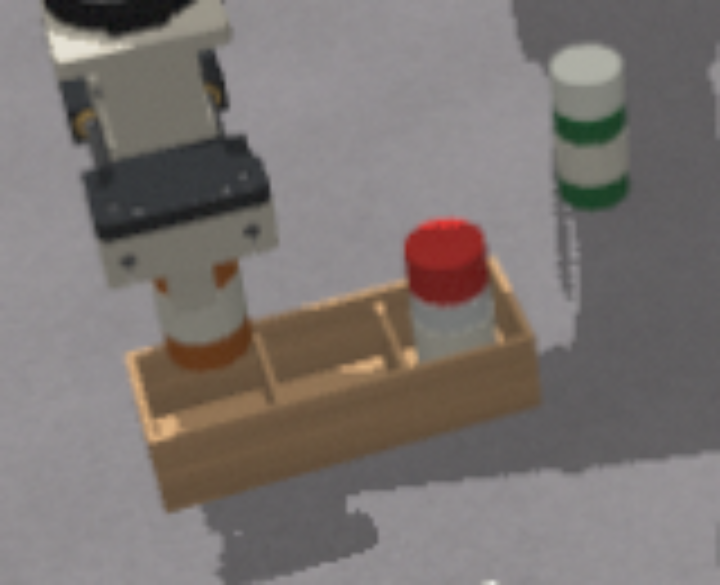

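The jar hangs upright over cell 0 (crop (205,350)), clear of the walls, so I'll lower it.

{"op": "arm_command", "data": {
  "commands": [25,3,0,0,0,28,0,0,0,0,5,0,0,0,0,0,0,0,0,0]
}}

```text
clock: 6.88
tool_pos: [0.5961, -0.3388, 0.0793]
orientation: [157.8, 89.3, -22.3]
force: [0.5, -0.6, -0.6]
opening: 0.0436
```

```bash
python3 go.py .588 -.337 .058 0
```

```text
pos [ 0.5961 -0.3388  0.0793] jaw 179.8 shift mm [21.2 -1.9  8.3] turn -0.2 shift in axes after turn [21.2 -1.9  8.3] q6 13.1 F [ 0.5 -0.6 -0.6] op 0.0436 t 6.875
```

{"op": "arm_command", "data": {
  "commands": [3,-1,8,0,0,6,0,0,0,0,6,0,0,0,0,0,0,0,0,0]
}}

```text
clock: 7.38
tool_pos: [0.5892, -0.3383, 0.0669]
orientation: [158.8, 89.0, -21.3]
force: [0.2, -0.1, -0.4]
opening: 0.0436
```

```bash
python3 go.py .588 -.337 .058 0
```

```text
pos [ 0.5892 -0.3383  0.0669] jaw 179.9 shift mm [ 8.8 -1.3  1.3] turn -0.1 shift in axes after turn [ 8.8 -1.3  1.3] q6 13.1 F [ 0.2 -0.1 -0.4] op 0.0436 t 7.375
```

{"op": "arm_command", "data": {
  "commands": [6,-1,1,0,0,3,0,0,0,0,0,0,0,0,0]
}}

```text
clock: 7.75
tool_pos: [0.5884, -0.3374, 0.0578]
orientation: [157.1, 89.0, -23.0]
force: [-0.5, 1.5, 3.2]
opening: 0.0441
```

{"op": "arm_command", "data": {
  "commands": [2,0,0,0,0,0,0,0,0,0]
}}

```text
clock: 8.0
tool_pos: [0.5888, -0.3376, 0.0581]
orientation: [155.4, 89.0, -24.7]
force: [-0.4, 1.0, -1.4]
opening: 0.0435
```

{"op": "arm_command", "data": {
  "commands": [1,0,0,0,0,0,0,0,0,55,0,0,0,0,65,0,0,0,0,80,0,0,0,0,80]
}}

```text
clock: 8.62
tool_pos: [0.5894, -0.338, 0.057]
orientation: [154.7, 88.9, -25.4]
force: [-0.6, 1.5, -0.3]
opening: 0.068
```

{"op": "arm_command", "data": {
  "commands": [0,0,0,0,80,-15,0,0,0,80,-40,0,0,0,100,-50,0,0,0,100,-30,0,0,0,100]
}}

```text
clock: 9.25
tool_pos: [0.5858, -0.3367, 0.196]
orientation: [149.9, 89.1, -30.1]
force: [0.4, -0.1, 0.1]
opening: 0.0869
```

```bash
python3 go.py .572 -.005 .18 0
```

```text
pos [ 0.5858 -0.3367  0.196 ] jaw 180.0 shift mm [  13.3 -331.8   14.2] turn -0.0 shift in axes after turn [  13.3 -331.8   14. ] q6 13.1 F [ 0.4 -0.1  0.1] op 0.0869 t 9.25
```

{"op": "arm_command", "data": {
  "commands": [0,-40,1,0,100,0,-48,2,0,100,0,-48,2,0,100,0,-48,2,0,100,0,-48,2,0,100]
}}

```text
clock: 9.88
tool_pos: [0.5794, -0.1025, 0.2043]
orientation: [158.8, 88.4, -21.5]
force: [1.2, -0.6, 0.8]
opening: 0.0877
```

{"op": "arm_command", "data": {
  "commands": [0,-48,2,0,100,0,-40,2,0,100,0,-15,0,0,100,0,0,0,0,100]
}}

```text
clock: 10.38
tool_pos: [0.5761, 0.0066, 0.2085]
orientation: [164.7, 88.0, -15.3]
force: [-0.2, -0.3, -0.0]
opening: 0.0874
```

```bash
python3 go.py .572 -.005 .054 0
```

```text
pos [0.5761 0.0066 0.2085] jaw 179.9 shift mm [154.3  10.2   9.3] turn -0.1 shift in axes after turn [154.3  10.2   9.3] q6 -21.6 F [-0.2 -0.3 -0. ] op 0.0874 t 10.375
```

{"op": "arm_command", "data": {
  "commands": [0,10,9,0,100,30,0,0,0,100,35,0,0,0,100,20,0,0,0,100,0,0,0,0,100]
}}

```text
clock: 11.0
tool_pos: [0.5682, -0.012, 0.1232]
orientation: [165.4, 87.9, -15.0]
force: [-0.5, -0.3, 0.9]
opening: 0.0876
```

```bash
python3 go.py .572 -.005 .054 0
```

```text
pos [ 0.5682 -0.012   0.1232] jaw 179.6 shift mm [69.2 -7.7 -1.3] turn -0.4 shift in axes after turn [69.2 -7.7 -1.4] q6 -20.7 F [-0.5 -0.3  0.9] op 0.0876 t 11.0
```

{"op": "arm_command", "data": {
  "commands": [0,-7,-1,0,100,25,0,0,0,100,25,0,0,0,100,8,0,0,0,100,0,0,0,0,100]
}}

```text
clock: 11.62
tool_pos: [0.5752, -0.0057, 0.0703]
orientation: [170.8, 87.4, -9.8]
force: [-0.5, 0.1, -0.0]
opening: 0.0879
```

```bash
python3 go.py .572 -.005 .054 0
```

```text
pos [ 0.5752 -0.0057  0.0703] jaw 179.5 shift mm [16.1 -0.8  3.9] turn -0.5 shift in axes after turn [16.1 -0.9  3.9] q6 -21.6 F [-0.5  0.1 -0. ] op 0.0879 t 11.625
```

{"op": "arm_command", "data": {
  "commands": [-60,0,0,0,100,0,0,0,0,100]
}}

```text
clock: 11.88
tool_pos: [0.5739, -0.005, 0.134]
orientation: [171.0, 87.3, -9.4]
force: [0.0, 0.3, -0.1]
opening: 0.0876
```

{"op": "arm_command", "data": {
  "commands": [0,0,30,0,100,0,0,0,0,100]
}}

```text
clock: 12.12
tool_pos: [0.5445, -0.0043, 0.1355]
orientation: [173.7, 87.1, -6.7]
force: [0.6, 0.6, 0.6]
opening: 0.0877
```

{"op": "arm_command", "data": {
  "commands": [0,0,-30,0,100,0,0,0,0,100]
}}

```text
clock: 12.38
tool_pos: [0.5767, -0.0041, 0.1396]
orientation: [175.2, 86.8, -5.2]
force: [-1.1, -0.7, -1.0]
opening: 0.088
```

{"op": "arm_command", "data": {
  "commands": [0,0,0,10,100,0,0,0,-10,100,0,0,0,0,100]
}}

```text
clock: 12.75
tool_pos: [0.5771, -0.004, 0.1405]
orientation: [176.0, 86.8, -4.8]
force: [0.4, -1.1, 0.3]
opening: 0.088
```

{"op": "arm_command", "data": {
  "commands": [8,0,0,0,100,8,0,0,0,100,8,0,0,0,100,8,0,0,0,100,8,0,0,0,100]
}}

```text
clock: 13.38
tool_pos: [0.5793, -0.0042, 0.0979]
orientation: [176.6, 86.8, -4.7]
force: [-0.7, 0.6, -0.5]
opening: 0.0877
```

```bash
python3 go.py .572 -.005 .054 0
```

```text
pos [ 0.5793 -0.0042  0.0979] jaw 178.8 shift mm [43.4  0.8  9.7] turn -1.2 shift in axes after turn [43.4  0.6  9.7] q6 -22.3 F [-0.7  0.6 -0.5] op 0.0877 t 13.375
```

{"op": "arm_command", "data": {
  "commands": [5,0,3,0,100,8,0,3,-1,100,8,0,2,0,100,8,0,1,0,100,8,0,0,0,100]
}}

```text
clock: 14.0
tool_pos: [0.5717, -0.0043, 0.0577]
orientation: [175.4, 86.8, -4.7]
force: [0.4, 0.3, -0.0]
opening: 0.0877
```

```bash
python3 go.py .572 -.005 .054 0
```

```text
pos [ 0.5717 -0.0043  0.0577] jaw 179.8 shift mm [ 3.7  0.7 -0.1] turn -0.2 shift in axes after turn [ 3.7  0.7 -0.1] q6 -21.9 F [ 0.4  0.3 -0. ] op 0.0877 t 14.0
```

{"op": "arm_command", "data": {
  "commands": [4,0,0,0,100,0,0,0,0,70,0,0,0,0,55,0,0,0,0,40,0,0,0,0,0]
}}

```text
clock: 14.62
tool_pos: [0.5722, -0.0043, 0.0533]
orientation: [175.3, 86.8, -4.9]
force: [-0.1, 0.6, 0.5]
opening: 0.053
```

{"op": "arm_command", "data": {
  "commands": [0,0,0,0,0,0,0,0,0,0]
}}

```text
clock: 14.88
tool_pos: [0.572, -0.0044, 0.0536]
orientation: [175.3, 86.8, -4.9]
force: [-0.7, -0.3, 1.1]
opening: 0.0442
```

{"op": "arm_command", "data": {
  "commands": [-8,0,0,0,0,-14,0,0,0,0,-20,0,0,0,0,-24,0,0,0,0,-24,0,0,0,0]
}}

```text
clock: 15.5
tool_pos: [0.5658, -0.0042, 0.1473]
orientation: [174.3, 86.9, -5.9]
force: [0.2, -0.7, -1.6]
opening: 0.0445
```

{"op": "arm_command", "data": {
  "commands": [-20,0,0,0,0,-14,0,0,0,0,-6,0,0,0,0,0,0,0,0,0]
}}

```text
clock: 16.0
tool_pos: [0.5642, -0.0037, 0.193]
orientation: [176.8, 86.6, -3.3]
force: [-0.2, -0.0, -1.2]
opening: 0.0445
```

```bash
python3 go.py .588 -.270 .19 0
```

```text
pos [ 0.5642 -0.0037  0.193 ] jaw 179.8 shift mm [  5.3 266.2 -24.4] turn -0.2 shift in axes after turn [  5.3 266.3 -23.6] q6 -21.5 F [-0.2 -0.  -1.2] op 0.0445 t 16.0
```

{"op": "arm_command", "data": {
  "commands": [0,10,-1,0,0,0,20,-2,0,0,0,30,-3,0,0,0,32,-3,0,0,0,32,-3,0,0]
}}

```text
clock: 16.62
tool_pos: [0.5743, -0.1315, 0.1897]
orientation: [175.3, 87.0, -4.7]
force: [0.9, -0.1, -0.8]
opening: 0.0441
```

{"op": "arm_command", "data": {
  "commands": [0,32,-3,0,0,0,32,-3,0,0,0,28,-2,0,0,0,20,-1,0,0,0,12,-1,0,0]
}}

```text
clock: 17.25
tool_pos: [0.5812, -0.264, 0.1846]
orientation: [175.4, 87.6, -4.8]
force: [1.0, 0.4, -1.2]
opening: 0.0446
```

```bash
python3 go.py .588 -.270 .19 0
```

```text
pos [ 0.5812 -0.264   0.1846] jaw 179.8 shift mm [-5.1  6.  -7. ] turn -0.2 shift in axes after turn [-5.1  6.1 -7. ] q6 6.9 F [ 1.   0.4 -1.2] op 0.0446 t 17.25
```

{"op": "arm_command", "data": {
  "commands": [0,4,-4,0,0,6,2,-3,0,0,12,0,0,0,0,14,0,0,0,0,10,0,0,0,0]
}}

```text
clock: 17.88
tool_pos: [0.5902, -0.2693, 0.1391]
orientation: [176.4, 87.7, -3.8]
force: [-0.2, -0.0, -0.8]
opening: 0.0441
```

```bash
python3 go.py .587 -.270 .06 0
python3 - <<'E'
from h import *
s=snap("scene"); t=snap("side")
cv2.imwrite("pics/s3.png",np.hstack([cv2.resize(s["frame"][190:320,160:290],(400,400)),cv2.resize(t["frame"][210:370,345:485],(400,400))]))
E
```

```text
pos [ 0.5902 -0.2693  0.1391] jaw 179.9 shift mm [78.9  0.5  6.4] turn -0.1 shift in axes after turn [78.9  0.4  6.4] q6 7.4 F [-0.2 -0.  -0.8] op 0.0441 t 17.875
```

View pics/s3.png

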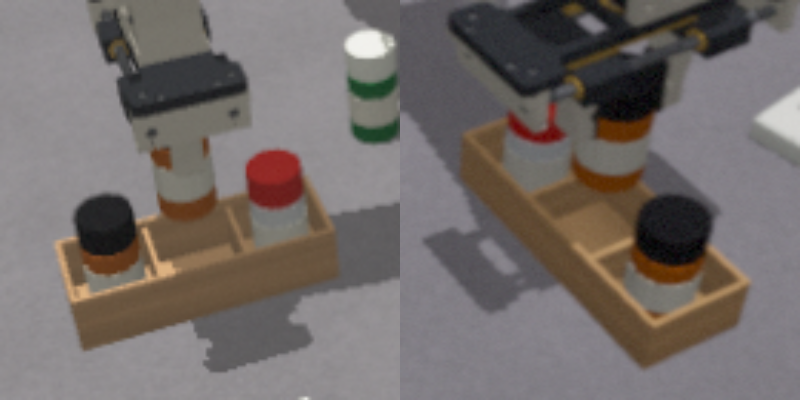

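Jar A stands upright in cell 0 (left crop (107,245)). Jar B hangs over the middle cell (left crop (185,190)), clear of the dividers. I'll lower it slowly.

{"op": "arm_command", "data": {
  "commands": [8,0,3,0,0,12,0,3,0,0,14,0,0,0,0,12,0,0,0,0,8,0,0,0,0]
}}

```text
clock: 18.6
tool_pos: [0.5859, -0.2695, 0.0817]
orientation: [176.3, 87.7, -3.8]
force: [0.9, -0.1, -1.0]
opening: 0.0441
```

```bash
python3 go.py .587 -.270 .059 0
```

```text
pos [ 0.5859 -0.2695  0.0817] jaw 179.9 shift mm [22.7  0.5 -0.2] turn -0.1 shift in axes after turn [22.7  0.5 -0.2] q6 7.5 F [ 0.9 -0.1 -1. ] op 0.0441 t 18.6
```

{"op": "arm_command", "data": {
  "commands": [6,0,0,0,0,6,0,0,0,0,5,0,0,0,0,3,0,0,0,0,1,0,0,0,0]
}}

```text
clock: 19.23
tool_pos: [0.5871, -0.2697, 0.059]
orientation: [176.0, 87.7, -4.1]
force: [-0.4, 0.1, -1.9]
opening: 0.0441
```

{"op": "arm_command", "data": {
  "commands": [2,0,0,0,0,1,0,0,0,0]
}}

```text
clock: 19.48
tool_pos: [0.5874, -0.2699, 0.0572]
orientation: [175.4, 87.7, -4.8]
force: [-3.9, 2.1, 11.5]
opening: 0.0447
```

{"op": "arm_command", "data": {
  "commands": [0,0,0,0,0,0,0,0,0,55,0,0,0,0,65,0,0,0,0,80,0,0,0,0,85]
}}

```text
clock: 20.1
tool_pos: [0.5882, -0.27, 0.058]
orientation: [174.9, 87.5, -5.2]
force: [-0.3, -0.4, -0.2]
opening: 0.0707
```

{"op": "arm_command", "data": {
  "commands": [0,0,0,0,85,-10,0,0,0,85,-20,0,0,0,90,-30,0,0,0,100,-35,0,0,0,100]
}}

```text
clock: 20.72
tool_pos: [0.5824, -0.2694, 0.1542]
orientation: [175.5, 87.9, -4.6]
force: [0.9, 0.5, -0.3]
opening: 0.0871
```

{"op": "arm_command", "data": {
  "commands": [-35,0,0,0,100,-25,0,0,0,100,-15,0,0,0,100,-8,0,0,0,100]
}}

```text
clock: 21.22
tool_pos: [0.5797, -0.2694, 0.2452]
orientation: [174.3, 87.5, -5.8]
force: [0.8, -0.5, 0.6]
opening: 0.0875
```

```bash
python3 go.py .543 .281 .22 117
python3 - <<'E'
from m import *
t=snap("side"); w=snap("wrist"); cv2.imwrite("pics/s4.png",np.hstack([cv2.resize(t["frame"][210:370,345:485],(400,400)),cv2.resize(w["frame"],(400,250))[:, :] if 0 else cv2.copyMakeBorder(cv2.resize(w["frame"],(400,250)),0,150,0,0,0)]))
E
```

```text
pos [ 0.5797 -0.2694  0.2452] jaw 179.9 shift mm [  21.1 -550.5   38.5] turn 62.9 shift in axes after turn [  21.1 -216.3  507.7] q6 7.5 F [ 0.8 -0.5  0.6] op 0.0875 t 21.225
```

View pics/s4.png

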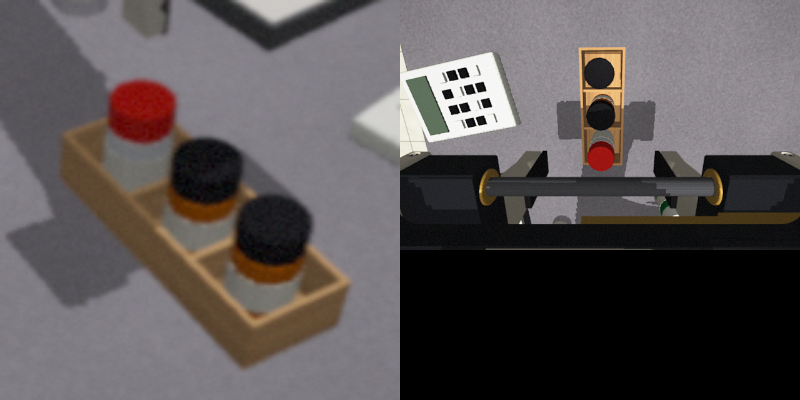

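Both ambers stand upright in cells 0 and 1, with the resident untouched (left crop (205,185), (270,245), (142,115)). Next I'll turn the jaws along world y so that the residual tool lean can't tilt the lid, then go to the knob.

{"op": "arm_command", "data": {
  "commands": [0,0,0,-6,100,0,0,0,-10,100,0,0,0,-10,100,0,0,0,-10,100,0,0,0,-10,100]
}}

```text
clock: 21.95
tool_pos: [0.5773, -0.2685, 0.2374]
orientation: [130.2, 88.1, -2.5]
force: [0.4, 0.4, -0.0]
opening: 0.0877
```

{"op": "arm_command", "data": {
  "commands": [0,0,0,-10,100,0,0,0,-10,100,0,0,0,-10,100,0,0,0,-7,100,0,0,0,-4,100]
}}

```text
clock: 22.58
tool_pos: [0.5746, -0.2674, 0.2288]
orientation: [95.7, 88.8, 5.5]
force: [0.0, 0.8, 0.5]
opening: 0.0875
```

```bash
python3 go.py .543 .281 .22 90
```

```text
pos [ 0.5746 -0.2674  0.2288] jaw -90.3 shift mm [   9.3  -34.2 -548.3] turn -0.3 shift in axes after turn [   9.3  -31.8 -548.4] q6 97.4 F [0.  0.8 0.5] op 0.0875 t 22.575
```

{"op": "arm_command", "data": {
  "commands": [0,-1,-15,0,100,0,-2,-30,0,100,0,-3,-42,0,100,0,-3,-45,0,100,0,-3,-45,0,100]
}}

```text
clock: 23.2
tool_pos: [0.5609, -0.0852, 0.223]
orientation: [105.8, 89.3, 14.8]
force: [1.0, 0.2, 0.7]
opening: 0.0876
```

{"op": "arm_command", "data": {
  "commands": [0,-3,-45,0,100,0,-3,-45,0,100,0,-3,-45,0,100,0,-3,-45,0,100,0,-3,-45,0,100]
}}

```text
clock: 23.82
tool_pos: [0.5453, 0.15, 0.2204]
orientation: [109.3, 89.6, 18.0]
force: [0.2, -0.5, -0.7]
opening: 0.0875
```

```bash
python3 go.py .543 .281 .22 90
```

```text
pos [0.5453 0.15   0.2204] jaw -91.3 shift mm [   0.7   -5.3 -130.9] turn -1.3 shift in axes after turn [   0.7   -2.3 -131. ] q6 53.3 F [ 0.2 -0.5 -0.7] op 0.0875 t 23.825
```

{"op": "arm_command", "data": {
  "commands": [0,-1,-40,-1,100,0,-1,-32,0,100,0,-1,-22,0,100,0,0,-12,0,100,0,0,-6,0,100]
}}

```text
clock: 24.45
tool_pos: [0.5396, 0.2692, 0.2175]
orientation: [87.0, 89.8, -3.4]
force: [0.0, -0.2, 0.2]
opening: 0.0878
```

```bash
python3 go.py .543 .281 .111 90
python3 - <<'E'
from h import *
s=snap("wrist"); np.save("w5.npy",s,allow_pickle=True); print(proj(s,(.543,.281,.142)),proj(s,(.543,.281,.102)))
cv2.imwrite("pics/w5.png",s["frame"])
E
```

```text
pos [0.5396 0.2692 0.2175] jaw -90.3 shift mm [106.5   3.  -11.8] turn -0.3 shift in axes after turn [106.5   3.1 -11.8] q6 44.5 F [ 0.  -0.2  0.2] op 0.0878 t 24.45
[[303.35554637 209.05936316]] [[305.75217519 194.23906949]]
```

View pics/w5.png

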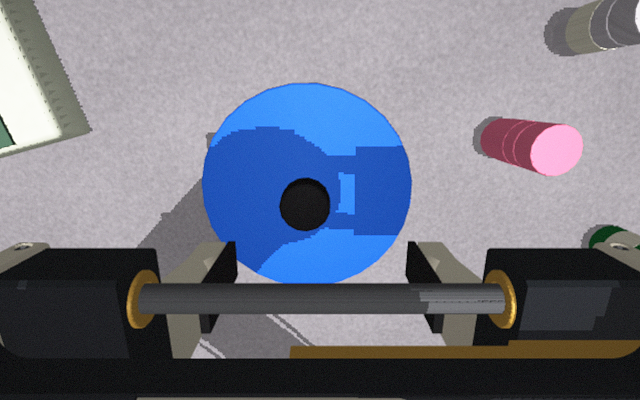

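Wrist view: the blue lid is centred at about (307,184) and the knob head at (305,204), within a few pixels of the prediction. I'll refine from this.

```bash
python3 - <<'E'
from m import *
s=np.load("w5.npy",allow_pickle=True).item()
uv,a,m=blob(s,(270,170,340,240),lambda h,S,v:v<50); print(uv,a,onz(s,uv,.142),onz(s,uv,.138))
uv,a,m=blob(s,(190,70,425,300),lambda h,S,v:(h>95)&(h<125)&(S>130)); print(uv,a,onz(s,uv,.102))
E
```

```text
[304.5535907  204.15060191] 2041 [0.54673827 0.2800512  0.142     ] [0.54549109 0.28026484 0.138     ]
[306.31719928 183.78741835] 31134 [0.55204762 0.28035316 0.102     ]
```

{"op": "arm_command", "data": {
  "commands": [6,3,-6,0,100,12,3,-5,0,100,18,0,0,0,100,18,0,0,0,100,12,0,0,0,100]
}}

```text
clock: 25.12
tool_pos: [0.5475, 0.2789, 0.1478]
orientation: [97.1, 89.8, 6.5]
force: [-0.4, -0.1, 0.9]
opening: 0.0876
```

```bash
python3 go.py .546 .280 .112 90
```

```text
pos [0.5475 0.2789 0.1478] jaw -90.6 shift mm [35.8 -1.6 -1.1] turn -0.6 shift in axes after turn [35.8 -1.6 -1.1] q6 44.1 F [-0.4 -0.1  0.9] op 0.0876 t 25.125
```

{"op": "arm_command", "data": {
  "commands": [8,-1,-1,0,100,10,0,0,0,100,8,0,0,0,100,5,0,0,0,100,2,0,0,0,100]
}}

```text
clock: 25.75
tool_pos: [0.5468, 0.2796, 0.1122]
orientation: [87.9, 89.8, -2.7]
force: [-0.6, -0.1, -0.2]
opening: 0.088
```

```bash
python3 go.py .546 .280 .112 90
```

```text
pos [0.5468 0.2796 0.1122] jaw -90.6 shift mm [ 0.2 -0.8 -0.4] turn -0.6 shift in axes after turn [ 0.2 -0.8 -0.4] q6 43.9 F [-0.6 -0.1 -0.2] op 0.088 t 25.75
```

{"op": "arm_command", "data": {
  "commands": [0,0,0,0,60,0,0,0,0,50,0,0,0,0,45,0,0,0,0,0,0,0,0,0,0]
}}

```text
clock: 26.38
tool_pos: [0.5473, 0.2801, 0.1133]
orientation: [104.2, 89.7, 13.6]
force: [-0.3, 0.2, -0.3]
opening: 0.0432
```

{"op": "arm_command", "data": {
  "commands": [0,0,0,0,0,0,0,0,0,0,0,0,0,0,0]
}}

```text
clock: 26.75
tool_pos: [0.5472, 0.2807, 0.1133]
orientation: [112.7, 89.7, 22.1]
force: [0.0, 0.9, -0.3]
opening: 0.0375
```

{"op": "arm_command", "data": {
  "commands": [-1,0,0,0,0,-1,0,0,0,0]
}}

```text
clock: 27.0
tool_pos: [0.5469, 0.2807, 0.1141]
orientation: [117.1, 89.8, 26.5]
force: [1.5, 1.8, -7.0]
opening: 0.0374
```

{"op": "arm_command", "data": {
  "commands": [-1.5,0,0,0,0,-1.5,0,0,0,0]
}}

```text
clock: 27.25
tool_pos: [0.5462, 0.2806, 0.1153]
orientation: [131.2, 89.9, 40.5]
force: [3.2, 2.1, -13.7]
opening: 0.0372
```

{"op": "arm_command", "data": {
  "commands": [-1.5,0.5,0,0,0,-1.5,0.5,0,0,0]
}}

```text
clock: 27.5
tool_pos: [0.5464, 0.2805, 0.117]
orientation: [-153.1, 90.0, 116.3]
force: [0.3, 3.6, -13.3]
opening: 0.037
```

{"op": "arm_command", "data": {
  "commands": [-1,0,0,0,0,-1,0,0,0,0]
}}

```text
clock: 27.75
tool_pos: [0.547, 0.2806, 0.121]
orientation: [125.3, 89.9, 34.7]
force: [-0.4, -0.0, -2.7]
opening: 0.0373
```

{"op": "arm_command", "data": {
  "commands": [-2,0,0,0,0,-3,0,0,0,0,-3,0,0,0,0,-2,0,0,0,0,-1,0,0,0,0]
}}

```text
clock: 28.38
tool_pos: [0.5472, 0.2794, 0.1347]
orientation: [91.3, 89.9, 0.7]
force: [-0.4, 0.3, -3.4]
opening: 0.0373
```

```bash
python3 go.py .547 .280 .1335 90
python3 - <<'E'
from m import *
s=snap("scene"); t=snap("side")
u=[blob(s,(370,155,460,235),blue)[0],blob(t,(225,100,315,180),blue)[0]]
print(u,tri([(s,u[0]),(t,u[1])]))
cv2.imwrite("pics/s6.png",np.hstack([cv2.resize(s["frame"][150:240,365:455],(400,400)),cv2.resize(t["frame"][100:190,225:315],(400,400))]))
E
```

```text
pos [0.5472 0.2794 0.1347] jaw -90.6 shift mm [ 1.2 -0.2 -0.6] turn -0.6 shift in axes after turn [ 1.2 -0.2 -0.6] q6 44.0 F [-0.4  0.3 -3.4] op 0.0373 t 28.375
[array([412.49357477, 185.92610981]), array([268.16588497, 133.22447132])] [0.54304507 0.28001492 0.11362417]
```

View pics/s6.png

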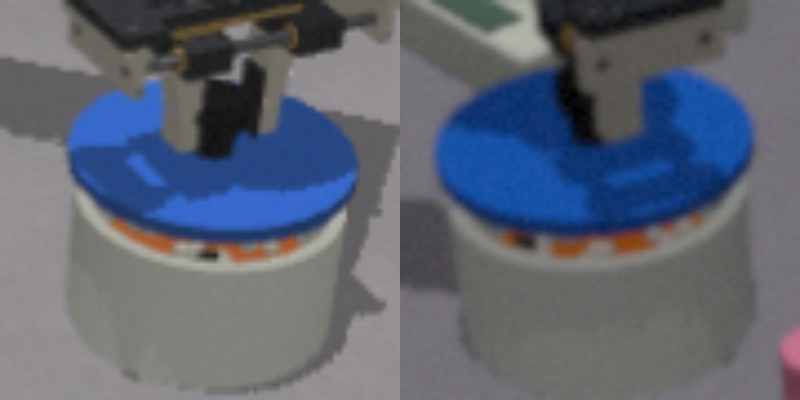

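The lid hangs level above the open mouth with an even gap in both views. Triangulated, it has risen 20.2 mm, against 21.4 mm by the TCP. I'll settle briefly, then hand in.

{"op": "arm_command", "data": {
  "commands": [0,0,0,0,0,0,0,0,0,0,0,0,0,0,0]
}}

```text
clock: 28.85
tool_pos: [0.547, 0.2793, 0.1342]
orientation: [74.1, 89.9, -16.6]
force: [-0.4, 0.6, -3.5]
opening: 0.0374
```

```bash
python3 - <<'E'
from m import *
s=snap("scene"); t=snap("side")
u=[blob(s,(370,155,460,235),blue)[0],blob(t,(225,100,315,180),blue)[0]]
o=get_obs(); g=tri([(s,u[0]),(t,u[1])])[2]-.0934; print(g,o["tool_pos"],o["orientation"],o["force"],o["opening"],o["clock"],np.abs(o["qvel"]).max())
if .017<g<.024 and .036<o["opening"]<.039: print(close_job())
E
```

```text
0.019825241924298284 [0.5470096  0.27928712 0.13418226] [ 74.68001594  89.90762176 -15.96148769] [-0.27171148 -0.53125874 -3.14867374] 0.03748389315174981 28.95 0.1047792049969919
the job is handed in; nothing more can be done
None
```

I set the two amber jars upright in cells 0 and 1 of the crate, then broke the lid's seal with a slow upward pull. I handed the job in at 29 s, with the arm still holding the lid about 2 cm open.

- **Jars:** the picture taken after the second release shows both ambers upright in their cells, with the grey-white jar still in cell 2. I did not picture the green, tin, pink and purple jars again at the end; no move was aimed at them. I pressed the second jar down to about 12 N of contact force before opening the gripper.
- **Lid:** the highest pull I read was about 14 N, then it dropped to about 3.5 N, which is the lid's weight. At hand-in the gap was 19.8 mm by the cameras and about 21 mm by the tool's rise, so they differ by about 1 mm. It looked level in both views, and the grip was steady at 37.5 mm opening.
- **Tool lean:** the tool leaned by up to about 3° while I carried the second jar, because fast moves drifted its angle. It was back to about 0.1° for the lid.

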